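# Measure the lost motion of a gas sampling valve's lever

### The arm

A 6-joint arm with a two-finger parallel gripper is mounted at the origin on a cart in front of the work surface, level with it; the furniture and walls round the work are solid. World frame = base frame: x ahead of the robot, y to its left, z up, the work surface at z = 0. Lengths are in m, angles in rad, forces in N, time in s.
With the tool pointing down it reaches from about 0.225 to 0.725 m from the base axis. Payload 3.1 kg.
Tool frame: the origin (TCP) lies at the very end of the fingers, on their centre line; the grasp point (between the pads) lies 19 mm behind it; z points along the fingers, y is the line along which they close (so a half turn about z gives the same grasp; the last joint's range is limited). The gripper opens to 85 mm and grips with 20 to 120 N. Pads are 22 mm wide; open, the fingers measure 114 mm over their backs; the gripper's body (76 mm by 85 mm) begins 54 mm behind the grasp point. The pads swing forward as they close: fully open they stand 13 mm farther back than shut.
Start: joints at [1.057, 0.048, 0.099, 1.622, 0, 1.443], TCP at [0.198, 0.486, 0.231] pointing down, gripper open.
Joint ranges: [-2.91, 2.91], [-0.99, 1.94], [-1.21, 1.42], [-2.12, 2.29], [-1.49, 1.47], [-3.14, 3.14]. Speed limits (rad/s): [2.79, 2.79, 3.14, 3.14, 3.14, 3.14].

### API

Orientations are given as [roll, pitch, yaw] about the fixed x, y, z axes, in that order (R = Rz(yaw) Ry(pitch) Rx(roll)).
In Python, from station import robot, optics gives the robot as it stands. The module is installed in compiled form; this text tells all that it offers.
- The arm moves only by the tool jog_arm, never from a script. Its argument "series" is a list of rows, each an object with "travel": the shift along the tool's x, y, z each as a share of 80 cm, from -1 to 1, a list of three; "rotation": the turn, a rotation vector about the tool's x, y, z each as a share of 45 degrees, from -1 to 1, a list of three; "grip": the opening, from 0 (shut) to 1 (fully open). In form: [{"travel": [x, y, z], "rotation": [rx, ry, rz], "grip": grip}, ...]. A call has 1 to 10 rows; each row is the pose to reach, as a shift and turn from the pose commanded when the call began, along the tool's axes at that moment; what a row does not reach only later rows make up. A row lasts 1/12 s, in which the tool goes at most 41.7 mm and 7.16 degrees, less where a joint would pass 70% of its speed; a pose out of reach is approached as far as the arm can. A call with a number of a shift or a turn outside -1 to 1 is refused whole. A call with a gripper value outside its range is refused whole. The fingers move at their own pace and stop on an object; the grip force is fixed at half the most. Time passes only in rows, so rows that repeat a pose let the fingers close. It gives the time, the measured TCP pose, the force, the opening and the grip force at its end, in the units of the state.
- robot.get_state(): the state, without advancing time (a new reading comes with each control period).
- optics.grab_frame(name): name is "scene" or "top"; returns a dict with "image" (420x560x3 uint8, red, green, blue), "intrinsics" (3x3 intrinsics, pixels), "R" (3x3) and "t" (3): a world point X has camera coordinates R X + t. Camera axes: x right, y down, z forward; pixel columns grow to the right and rows downward; lengths in m; the calibration is good to about 2 mm. A picture is of the moment at which its call begins. There is no depth.
- robot.finish_job(): hands the job in; it is judged then, once.
The state is a dict: "t": time; "joint_positions": joint angles; "joint_vel": joint speeds; "joint_torque": joint torques, N m; "position": TCP position; "orientation": TCP orientation; "ft_force": force on the tool from outside, world axes, zero at the start; "moment": the same for the moment, N m; "gripper_width": finger opening in m; "grip_force": force on a finger pad.
Only numpy, scipy, OpenCV 4.12 (cv2) and the standard library are available. Lean on these libraries where they do the work, as an engineer would, in place of code of your own. Each camera call takes 0.05 s, during which the arm holds its last target. There are 200 camera calls.

### The job

The lever of the six-port gas sampling valve has free play in its worn drive coupling: measure it without turning the valve's rotor. Gently ease the lever clockwise (seen from above) just until the slack is taken up and the rotor begins to resist, and let go of it there; turn the graduated ring by its pin until its zero mark stands under the lever's needle; then ease the lever counter-clockwise until the slack is taken up the other way, and leave lever and ring standing so that the needle shows the free play on the ring.

Things in the scene. Friction and masses are not known exactly. Their poses are not given: they have to be found in the camera images.
- valve: The valve on its bolted-down stand; origin under its centre on the bench. Square aluminium plate 112 x 112 x 10 mm, on it a round steel body with six tube fittings, a grey coupling housing 59 mm across, a flat grey graduated ring 116 mm across and on top the steel lever. Ring and lever turn independently about one vertical axis through the centre. The hub on top, 36 mm across, ends 102 mm above the bench.
- valve_axis (a point): Point on the vertical axis of ring and lever, at the ring's top face, 80 mm above the bench. Apart from the lever and the ring's pin nothing of the valve is higher than this.
- lever_knob (a point): Centre of the upright grey round knob at the lever's end, on the robot's side: 18 mm across, free from 97 to 128 mm above the bench, this point at 115 mm, 80 mm from the axis. The lever's bar, 12 mm wide, top 92 mm above the bench, runs from hub to knob. Clockwise seen from above, the knob swings to the robot's left.
- lever (a joint): Lever angle in rad, positive counter-clockwise from above, 0 with the knob straight to the valve's front. Inside the free play (20 to 63 degrees wide, ends unknown; it starts inside) it moves with about 0.4 N at the knob. At an end the coupling takes up within about 1 degree, then the rotor resists: it holds up to about 6 N at the knob, beyond that it turns along. The lever stays where it is let go.
- needle_tip (a point): Tip of the thin dark steel needle, one piece with the lever, exactly opposite the knob beyond the axis, 55 mm from the axis, 3 mm above the ring. Its x axis points outwards along the needle.
- ring_zero (a point): Outer end of the zero mark on the ring: the one long black line, 18 mm (the others, every 5 degrees, are 5 or 8 mm). 55 mm from the axis, 80 mm above the bench; its x axis points outwards along the mark. Friction holds the ring (about 1.5 N at its pin) and it stays where it is left. At the start the zero stands well clockwise of the needle.
- ring_pin (a point): Middle of the upright steel thumb pin by which the ring is turned: round, 10 mm across, free from 83 to 105 mm above the bench, this point at 94 mm, 68 mm from the axis, 72 degrees clockwise (from above) of the zero mark.
- rotor (a joint): Angle in rad of the valve's rotor, hidden in the housing: 0 as it stands at the start, positive counter-clockwise from above. It must stay there.

How it is judged:
On the way, in this order (a step that is already met when the one before it is completed fails the run):
1. the lever's slack is taken up clockwise: the lever stands within 3 degrees of the clockwise end of its free play (y of flank_cw in the frame of needle_tip between -0.00104 and 0.00104 m), for 0.2 s.
2. with the lever still there, the ring's zero mark is turned to within 4 degrees of that end of the free play, under the needle (all of step 1 and y of flank_cw in the frame of ring_zero between -0.0014 and 0.0014 m), for 0.2 s.
At the end, for the whole second after the job is handed in: The lever stands within 3 degrees of the counter-clockwise end of its free play, the ring's zero mark within 4 degrees of where the needle stood at the clockwise end, and the rotor within 0.035 rad of where it was (y of flank_ccw in the frame of needle_tip between -0.00104 and 0.00104 m and y of flank_cw in the frame of ring_zero between -0.0014 and 0.0014 m and value of joint rotor between -0.035 and 0.035 rad); the robot touches nothing.
It fails at once if the valve's rotor is turned more than 0.035 rad (2 degrees) (value of joint rotor above 0.035 rad or value of joint rotor below -0.035 rad).
It also fails if it takes over 72 s, if anything falls off the work surface, if the arm or the gripper's body presses on something with over 40 N, if the wrist force passes 120 N, or if a joint passes its speed limit or range.

## Working session

There is one attempt and no reset: what is moved stays moved. The work goes in short steps, Python scripts to look and compute and a tool call to move; the robot and the scene stay as the last step left them, time stands still between calls to the robot, and variables do not carry over. Pictures are saved under pics/ and viewed, at most 12 in all, crops included, and the job is handed in when it is done.

Besides the shell and the picture viewer there is one more tool, called after "Emit:" by a JSON object that holds its "method" and its "body". jog_arm: Moves the arm, as the interface text tells. Its arguments: {"type":"object","properties":{"series":{"type":"array"}},"required":["series"]}

```bash
mkdir -p pics; python3 - <<'E'
from station import robot, optics
import cv2,numpy as np
print(robot.get_state())
for n in("scene","top"):
    f=optics.grab_frame(n); cv2.imwrite(f"pics/{n}0.png",f["image"][:,:,::-1]); print(n,f["intrinsics"],f["R"],f["t"])
E
```

```text
{'t': 0.0, 'joint_positions': array([1.05723295e+00, 4.87882919e-02, 9.75926586e-02, 1.62199314e+00,
       3.20249703e-07, 1.44299206e+00]), 'joint_vel': array([ 0.00067479, -0.00095391, -0.00060255,  0.00168575,  0.00114935,
       -0.0010629 ]), 'joint_torque': array([ 2.06135201e-05, -3.38782454e+01,  3.20015430e+01,  2.05011800e-02,
       -1.48001463e-04, -6.15960030e-07]), 'position': array([0.19725016, 0.48587954, 0.23009504]), 'orientation': array([-3.13921976e+00, -3.05250211e-04,  2.75583318e+00]), 'ft_force': array([ 0.29997607,  0.3329745 , -0.59367513]), 'moment': array([0.01934557, 0.02243018, 0.06628216]), 'grip_force': 0.0, 'gripper_width': 0.08555959711650712}
scene [[432.01389645   0.         277.66077429]
 [  0.         432.01389645 207.29930729]
 [  0.           0.           1.        ]] [[ 0.65312858 -0.75707283 -0.01624115]
 [-0.46903405 -0.38761258 -0.79357643]
 [ 0.59449988  0.5259251  -0.60825379]] [-0.48608997  0.24282571  0.71591832]
top [[525.33347776   0.         275.71491981]
 [  0.         525.33347776 217.93389166]
 [  0.           0.           1.        ]] [[-0.01292746 -0.99942437 -0.03136564]
 [-0.99343978  0.01640188 -0.11317411]
 [ 0.11362342  0.02969682 -0.99307997]] [-0.18088566  0.5108338   0.91040877]
```

View pics/top0.png

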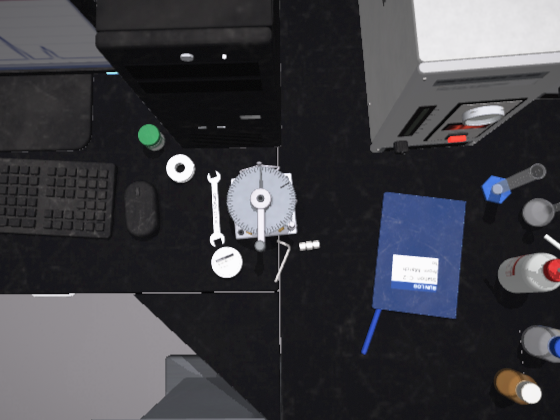

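View pics/scene0.png

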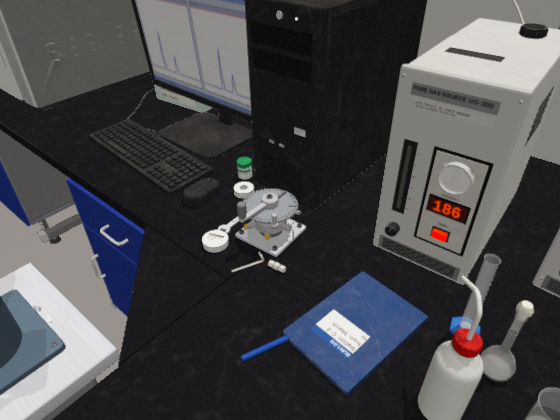

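The valve is at about (260,198) in the top view. The knob is near (260,245), the needle points up to about (260,163), and the zero mark may be near (290,184). I'll zoom in and compute positions.

```bash
cat > h.py <<'E'
from station import robot, optics
import cv2,numpy as np
def proj(f,X):
    c=f["R"]@np.asarray(X,float)+f["t"]; p=f["intrinsics"]@c; return p[:2]/p[2]
def cast(f,uv,z):
    d=f["R"].T@np.linalg.solve(f["intrinsics"],[uv[0],uv[1],1.]); C=-f["R"].T@f["t"]
    return C+d*(z-C[2])/d[2]
E
python3 - <<'E'
from h import *
f=optics.grab_frame("top"); g=optics.grab_frame("scene")
a=cast(f,(260.5,198),.102); print("hub",a,"knob",cast(f,(260,245),.128),"needle",cast(f,(260,164),.083))
print("hub in scene",proj(g,a), "base",proj(f,[0,0,0]),"tcp",proj(f,[.198,.486,.23]))
im=cv2.resize(f["image"][145:265,200:320],None,fx=5,fy=5,interpolation=cv2.INTER_CUBIC)
cv2.imwrite("pics/c1.png",im[:,:,::-1])
im=cv2.resize(g["image"][170:260,190:320],None,fx=6,fy=6,interpolation=cv2.INTER_CUBIC)
cv2.imwrite("pics/c2.png",im[:,:,::-1])
E
```

```text
hub [ 0.53287512 -0.16602455  0.102     ] knob [ 0.45384201 -0.16603636  0.128     ] needle [ 0.59407129 -0.16462219  0.083     ]
hub in scene [270.8051594  195.70736236] base [171.33840818 512.70049374] tcp [-218.52601692  434.27968327]
```

View pics/c1.png

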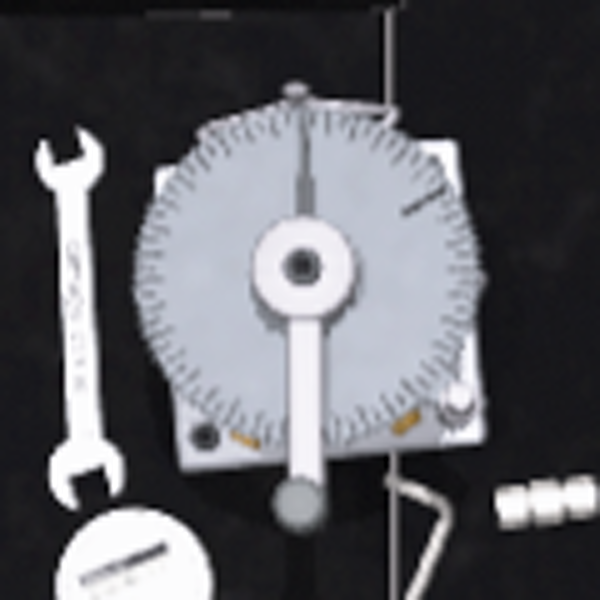

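View pics/c2.png

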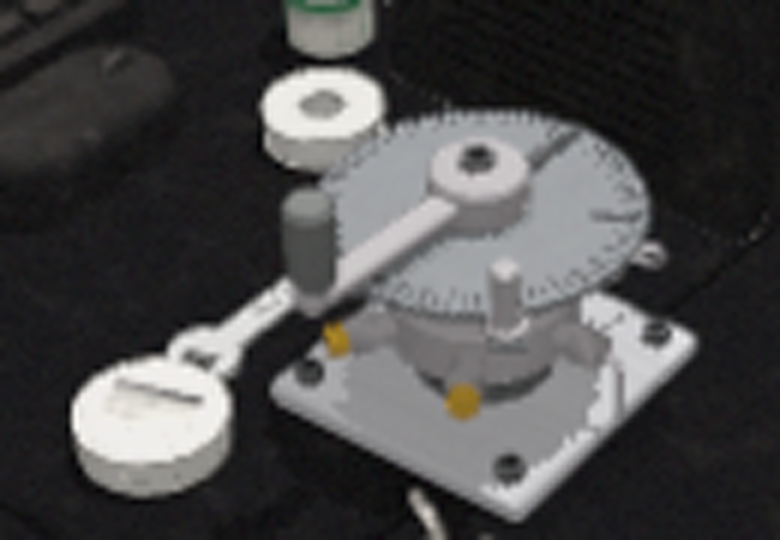

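The crops show the hub at (260.4,198.4), the knob straight to the front, the zero mark's outer end at about (289,182.6), which is about 61° clockwise of the needle, and the pin at front right near (292,222). The hub-to-knob distance comes out at 79 mm, against 80 mm given. I'll go above the knob, with tool y along world y.

Emit:
{"method": "jog_arm", "body": {"series": [{"travel": [-0.605, -0.634, 0.03], "rotation": [0, 0, -0.49], "grip": 0.5}, {"travel": [-0.605, -0.634, 0.03], "rotation": [0, 0, -0.49], "grip": 0.5}, {"travel": [-0.605, -0.634, 0.03], "rotation": [0, 0, -0.49], "grip": 0.5}, {"travel": [-0.605, -0.634, 0.03], "rotation": [0, 0, -0.49], "grip": 0.5}, {"travel": [-0.605, -0.634, 0.03], "rotation": [0, 0, -0.49], "grip": 0.5}, {"travel": [-0.605, -0.634, 0.03], "rotation": [0, 0, -0.49], "grip": 0.5}, {"travel": [-0.605, -0.634, 0.03], "rotation": [0, 0, -0.49], "grip": 0.5}, {"travel": [-0.605, -0.634, 0.03], "rotation": [0, 0, -0.49], "grip": 0.5}, {"travel": [-0.605, -0.634, 0.03], "rotation": [0, 0, -0.49], "grip": 0.5}, {"travel": [-0.605, -0.634, 0.03], "rotation": [0, 0, -0.49], "grip": 0.5}]}}

```text
t: 1.03
position: [0.3476, 0.1056, 0.2174]
orientation: [3.141, 0.001, 3.141]
ft_force: [0.9, 0.3, 0.1]
gripper_width: 0.0427
grip_force: 0.0
```

Emit:
{"method": "jog_arm", "body": {"series": [{"travel": [-0.133, -0.34, 0.03], "rotation": [0, 0, 0], "grip": 0.5}, {"travel": [-0.133, -0.34, 0.03], "rotation": [0, 0, 0], "grip": 0.5}, {"travel": [-0.133, -0.34, 0.03], "rotation": [0, 0, 0], "grip": 0.5}, {"travel": [-0.133, -0.34, 0.03], "rotation": [0, 0, 0], "grip": 0.5}, {"travel": [-0.133, -0.34, 0.03], "rotation": [0, 0, 0], "grip": 0.5}, {"travel": [-0.133, -0.34, 0.03], "rotation": [0, 0, 0], "grip": 0.5}, {"travel": [-0.133, -0.34, 0.03], "rotation": [0, 0, 0], "grip": 0.5}, {"travel": [-0.133, -0.34, 0.03], "rotation": [0, 0, 0], "grip": 0.5}, {"travel": [-0.133, -0.34, 0.03], "rotation": [0, 0, 0], "grip": 0.5}, {"travel": [-0.133, -0.34, 0.03], "rotation": [0, 0, 0], "grip": 0.5}]}}

```text
t: 1.87
position: [0.4531, -0.1642, 0.1931]
orientation: [3.14, -0.001, 3.14]
ft_force: [-0.8, 0.7, 0.2]
gripper_width: 0.0424
grip_force: 0.0
```

Emit:
{"method": "jog_arm", "body": {"series": [{"travel": [0, -0.002, 0.05], "rotation": [0, 0, 0], "grip": 0.5}, {"travel": [0, -0.002, 0.08], "rotation": [0, 0, 0], "grip": 0.5}, {"travel": [0, -0.002, 0.108], "rotation": [0, 0, 0], "grip": 0.5}, {"travel": [0, -0.002, 0.108], "rotation": [0, 0, 0], "grip": 0.5}, {"travel": [0, -0.002, 0.108], "rotation": [0, 0, 0], "grip": 0.5}]}}

```text
t: 2.28
position: [0.4523, -0.1642, 0.1065]
orientation: [3.14, -0.002, -3.14]
ft_force: [-0.4, -0.5, 0.8]
gripper_width: 0.0427
grip_force: 0.0
```

```bash
python3 - <<'E'
from h import *
f=optics.grab_frame("scene"); print(robot.get_state()["ft_force"])
cv2.imwrite("pics/s1.png",cv2.resize(f["image"][110:270,170:370],None,fx=4,fy=3.75)[:,:,::-1])
E
```

```text
[-0.39843258 -0.0342384   1.24035272]
```

View pics/s1.png

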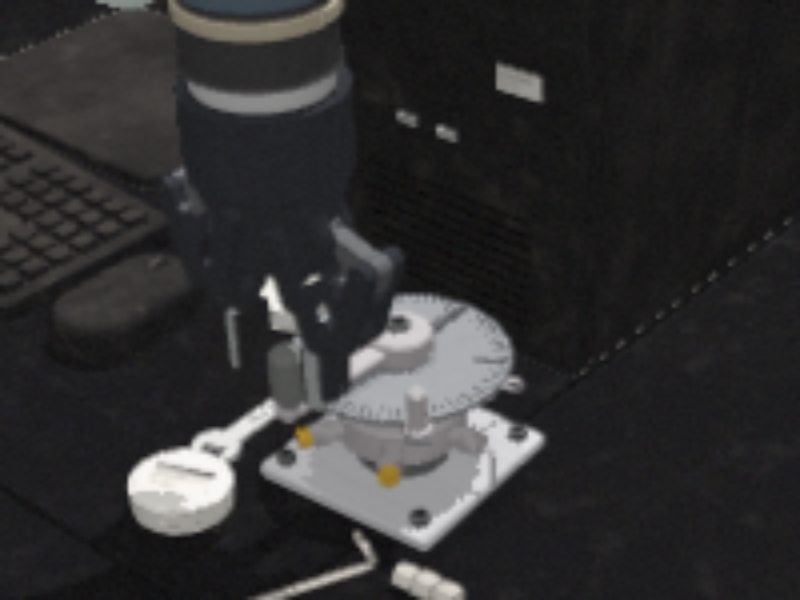

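The fingers straddle the knob. In this crop the knob is at about (290,385), and the ring and zero stay visible. Next I'll close the gap on the right-hand finger.

Emit:
{"method": "jog_arm", "body": {"series": [{"travel": [0, 0.006, 0], "rotation": [0, 0, 0], "grip": 0.5}, {"travel": [0, 0.0113, 0], "rotation": [0, 0, 0], "grip": 0.5}, {"travel": [0, 0.0113, 0], "rotation": [0, 0, 0], "grip": 0.5}, {"travel": [0, 0.0113, 0], "rotation": [0, 0, 0], "grip": 0.5}]}}

```text
t: 2.67
position: [0.4545, -0.1572, 0.1085]
orientation: [-3.14, 0.002, 3.141]
ft_force: [-0.8, 0.1, 0.2]
gripper_width: 0.0426
grip_force: 0.0
```

Emit:
{"method": "jog_arm", "body": {"series": [{"travel": [-0.0003, 0.0019, 0], "rotation": [0, 0, 0.0245], "grip": 0.5}, {"travel": [-0.00066, 0.0038, 0], "rotation": [0, 0, 0.049], "grip": 0.5}, {"travel": [-0.00066, 0.0038, 0], "rotation": [0, 0, 0.049], "grip": 0.5}, {"travel": [-0.00066, 0.0038, 0], "rotation": [0, 0, 0.049], "grip": 0.5}]}}

```text
t: 3.0
position: [0.4541, -0.1541, 0.107]
orientation: [3.142, -0.0, 3.102]
ft_force: [0.2, -0.2, -0.0]
gripper_width: 0.0428
grip_force: 0.0
```

```bash
cat >> h.py <<'E'
AX=np.array([.5329,-.1660])
def polar(f,r0,r1,z,out=None):
    # darkness profile over angle (deg ccw from +x), averaged over radii
    A=np.arange(-180,180,.5); R=np.linspace(r0,r1,12)
    g=cv2.cvtColor(f["image"],cv2.COLOR_RGB2GRAY).astype(np.float32)
    P=np.array([[proj(f,[AX[0]+r*np.cos(a),AX[1]+r*np.sin(a),z]) for a in np.deg2rad(A)] for r in R],np.float32)
    v=cv2.remap(g,P[...,0],P[...,1],cv2.INTER_LINEAR)
    return A,v.mean(0)
def peaks(f,r0,r1,z,lo=-130,hi=100):
    A,v=polar(f,r0,r1,z); from scipy.signal import find_peaks
    d=cv2.blur(v[None],(41,1))[0]-v
    p,q=find_peaks(d,height=12,distance=8)
    res=[]
    for k in p:
        if lo<A[k]<hi:
            s=slice(max(k-5,0),k+6); w=np.clip(d[s],0,None); res.append((round(float((A[s]*w).sum()/w.sum()),1),round(float(d[k]))))
    return res
E
python3 - <<'E'
from h import *
for n in("scene","top"):
    f=optics.grab_frame(n)
    print(n,"needle+zero",peaks(f,.039,.046,.081),"needle",peaks(f,.024,.034,.083))
print(robot.get_state()["ft_force"])
E
```

```text
scene needle+zero [(-126.4, 12), (-59.8, 33), (6.4, 37), (73.6, 35)] needle [(3.1, 29), (46.6, 25)]
top needle+zero [(-116.0, 21), (-66.9, 29), (-40.0, 18), (0.6, 54), (17.6, 20)] needle [(-39.1, 27)]
[-1.17702667  0.42448805  0.09159064]
```

Emit:
{"method": "jog_arm", "body": {"series": [{"travel": [-0.0003, 0.0019, 0], "rotation": [0, 0, 0.0245], "grip": 0.5}, {"travel": [-0.00066, 0.0038, 0], "rotation": [0, 0, 0.049], "grip": 0.5}, {"travel": [-0.00066, 0.0038, 0], "rotation": [0, 0, 0.049], "grip": 0.5}, {"travel": [-0.00066, 0.0038, 0], "rotation": [0, 0, 0.049], "grip": 0.5}]}}

```text
t: 3.43
position: [0.4548, -0.151, 0.107]
orientation: [3.142, -0.0, 3.064]
ft_force: [0.0, 0.7, 0.2]
gripper_width: 0.0426
grip_force: 0.0
```

```bash
cat > m.py <<'E'
from h import *
f=optics.grab_frame("scene"); F=[]
F.append(robot.get_state()["ft_force"])
g=optics.grab_frame("top"); s=robot.get_state(); F.append(s["ft_force"])
for i in range(4): optics.grab_frame("top") if i%2 else optics.grab_frame("scene"); F.append(robot.get_state()["ft_force"])
yaw=s["orientation"][2]; y=np.array([np.sin(yaw),-np.cos(yaw),0])
print("nz",peaks(f,.039,.046,.081),"n",peaks(f,.024,.034,.083),"top",peaks(g,.039,.046,.081),"Fy",np.round(np.array(F)@y,2),"pos",s["position"],s["t"])
E
python3 m.py
```

```text
nz [(-59.8, 33), (6.4, 36), (80.0, 24)] n [(3.0, 28), (46.2, 25)] top [(-57.3, 50), (-12.3, 12), (0.6, 52), (20.4, 22)] Fy [-0.12  0.   -0.45 -0.42 -0.68  1.11] pos [ 0.45478818 -0.15113766  0.10704153] 3.5333
```

Emit:
{"method": "jog_arm", "body": {"series": [{"travel": [-0.0003, 0.0019, 0], "rotation": [0, 0, 0.0245], "grip": 0.5}, {"travel": [-0.00066, 0.0038, 0], "rotation": [0, 0, 0.049], "grip": 0.5}, {"travel": [-0.00066, 0.0038, 0], "rotation": [0, 0, 0.049], "grip": 0.5}, {"travel": [-0.00066, 0.0038, 0], "rotation": [0, 0, 0.049], "grip": 0.5}]}}

```text
t: 4.07
position: [0.4556, -0.148, 0.1071]
orientation: [3.142, 0.0, 3.025]
ft_force: [0.1, 0.5, 0.6]
gripper_width: 0.0428
grip_force: 0.0
```

```bash
python3 m.py
```

```text
nz [(-126.4, 12), (-59.8, 34), (4.6, 39), (85.5, 20)] n [(2.5, 26), (46.2, 26), (53.3, 16)] top [(-57.5, 58), (-0.3, 38), (20.6, 22)] Fy [-0.22  0.22  0.43 -0.18 -0.52 -0.15] pos [ 0.45559339 -0.14805913  0.10704196] 4.1667
```

Emit:
{"method": "jog_arm", "body": {"series": [{"travel": [-0.0004, 0.0022, 0], "rotation": [0, 0, 0.028], "grip": 0.5}, {"travel": [-0.00076, 0.0043, 0], "rotation": [0, 0, 0.055], "grip": 0.5}, {"travel": [-0.00076, 0.0043, 0], "rotation": [0, 0, 0.055], "grip": 0.5}, {"travel": [-0.00076, 0.0043, 0], "rotation": [0, 0, 0.055], "grip": 0.5}]}}

```text
t: 4.7
position: [0.4566, -0.1447, 0.1071]
orientation: [3.141, 0.0, 2.982]
ft_force: [-0.6, -0.6, -0.3]
gripper_width: 0.043
grip_force: 0.0
```

```bash
python3 m.py
```

```text
nz [(-126.3, 13), (-59.8, 33), (2.5, 39), (89.0, 16)] n [(-0.5, 26), (46.2, 27)] top [(-57.4, 61), (-3.6, 25), (9.1, 15), (25.6, 15)] Fy [ 0.34 -0.28 -0.23 -0.42  0.4  -0.52] pos [ 0.45662691 -0.14476662  0.10708657] 4.8
```

```bash
cat > m.py <<'E'
from h import *
F=[robot.get_state()["ft_force"]]
f=optics.grab_frame("scene"); s=robot.get_state(); F.append(s["ft_force"])
yaw=s["orientation"][2]; y=np.array([np.sin(yaw),-np.cos(yaw),0])
print("nz",peaks(f,.039,.046,.081),"Fy",np.round(np.array(F)@y,2),s["t"])
E
```

Emit:
{"method": "jog_arm", "body": {"series": [{"travel": [-0.0004, 0.0022, 0], "rotation": [0, 0, 0.028], "grip": 0.5}, {"travel": [-0.00076, 0.0043, 0], "rotation": [0, 0, 0.055], "grip": 0.5}, {"travel": [-0.00076, 0.0043, 0], "rotation": [0, 0, 0.055], "grip": 0.5}, {"travel": [-0.00076, 0.0043, 0], "rotation": [0, 0, 0.055], "grip": 0.5}]}}

```text
t: 5.33
position: [0.4578, -0.1414, 0.1071]
orientation: [3.141, 0.0, 2.939]
ft_force: [-0.6, 0.1, 0.7]
gripper_width: 0.0425
grip_force: 0.0
```

```bash
python3 m.py
```

```text
nz [(-126.3, 12), (-59.8, 33), (0.0, 34)] Fy [-0.03  0.61] 5.3833
```

Emit:
{"method": "jog_arm", "body": {"series": [{"travel": [-0.0004, 0.0022, 0], "rotation": [0, 0, 0.028], "grip": 0.5}, {"travel": [-0.00076, 0.0043, 0], "rotation": [0, 0, 0.055], "grip": 0.5}, {"travel": [-0.00076, 0.0043, 0], "rotation": [0, 0, 0.055], "grip": 0.5}, {"travel": [-0.00076, 0.0043, 0], "rotation": [0, 0, 0.055], "grip": 0.5}]}}

```text
t: 5.72
position: [0.4591, -0.1381, 0.1071]
orientation: [3.141, 0.0, 2.896]
ft_force: [-0.2, -0.1, -0.1]
gripper_width: 0.0429
grip_force: 0.0
```

```bash
python3 m.py
```

```text
nz [(-126.4, 13), (-59.8, 33), (-2.5, 39)] Fy [-0.16 -0.31] 5.7667
```

Emit:
{"method": "jog_arm", "body": {"series": [{"travel": [-0.0004, 0.0022, 0], "rotation": [0, 0, 0.028], "grip": 0.5}, {"travel": [-0.00076, 0.0043, 0], "rotation": [0, 0, 0.055], "grip": 0.5}, {"travel": [-0.00076, 0.0043, 0], "rotation": [0, 0, 0.055], "grip": 0.5}, {"travel": [-0.00076, 0.0043, 0], "rotation": [0, 0, 0.055], "grip": 0.5}]}}

```text
t: 6.1
position: [0.4605, -0.135, 0.1071]
orientation: [3.141, 0.0, 2.853]
ft_force: [0.0, 0.5, -0.2]
gripper_width: 0.0427
grip_force: 0.0
```

```bash
python3 m.py
```

```text
nz [(-126.4, 12), (-59.8, 33), (-5.4, 37)] Fy [ 0.53 -0.72] 6.15
```

Emit:
{"method": "jog_arm", "body": {"series": [{"travel": [-0.0004, 0.0022, 0], "rotation": [0, 0, 0.028], "grip": 0.5}, {"travel": [-0.00076, 0.0043, 0], "rotation": [0, 0, 0.055], "grip": 0.5}, {"travel": [-0.00076, 0.0043, 0], "rotation": [0, 0, 0.055], "grip": 0.5}, {"travel": [-0.00076, 0.0043, 0], "rotation": [0, 0, 0.055], "grip": 0.5}]}}

```text
t: 6.48
position: [0.4621, -0.1319, 0.1071]
orientation: [3.141, 0.0, 2.81]
ft_force: [-0.1, 0.7, 1.0]
gripper_width: 0.0427
grip_force: 0.0
```

```bash
python3 m.py
```

```text
nz [(-126.4, 13), (-59.8, 33), (-7.1, 31)] Fy [ 0.65 -0.22] 6.5333
```

Emit:
{"method": "jog_arm", "body": {"series": [{"travel": [-0.0004, 0.0022, 0], "rotation": [0, 0, 0.028], "grip": 0.5}, {"travel": [-0.00076, 0.0043, 0], "rotation": [0, 0, 0.055], "grip": 0.5}, {"travel": [-0.00076, 0.0043, 0], "rotation": [0, 0, 0.055], "grip": 0.5}, {"travel": [-0.00076, 0.0043, 0], "rotation": [0, 0, 0.055], "grip": 0.5}]}}

```text
t: 6.87
position: [0.4638, -0.1288, 0.1071]
orientation: [3.141, 0.0, 2.767]
ft_force: [0.4, 0.7, 0.3]
gripper_width: 0.0427
grip_force: 0.0
```

```bash
python3 m.py
```

```text
nz [(-126.4, 12), (-59.8, 33), (-9.5, 30)] Fy [0.84 0.72] 6.9167
```

Emit:
{"method": "jog_arm", "body": {"series": [{"travel": [-0.0004, 0.0022, 0], "rotation": [0, 0, 0.028], "grip": 0.5}, {"travel": [-0.00076, 0.0043, 0], "rotation": [0, 0, 0.055], "grip": 0.5}, {"travel": [-0.00076, 0.0043, 0], "rotation": [0, 0, 0.055], "grip": 0.5}, {"travel": [-0.00076, 0.0043, 0], "rotation": [0, 0, 0.055], "grip": 0.5}]}}

```text
t: 7.25
position: [0.4655, -0.1259, 0.1071]
orientation: [3.142, 0.0, 2.723]
ft_force: [0.7, -0.2, -0.0]
gripper_width: 0.0431
grip_force: 0.1
```

```bash
python3 m.py
```

```text
nz [(-126.5, 12), (-59.8, 33), (-12.6, 30)] Fy [0.09 0.23] 7.3
```

Emit:
{"method": "jog_arm", "body": {"series": [{"travel": [-0.0004, 0.0022, 0], "rotation": [0, 0, 0.028], "grip": 0.5}, {"travel": [-0.00076, 0.0043, 0], "rotation": [0, 0, 0.055], "grip": 0.5}, {"travel": [-0.00076, 0.0043, 0], "rotation": [0, 0, 0.055], "grip": 0.5}, {"travel": [-0.00076, 0.0043, 0], "rotation": [0, 0, 0.055], "grip": 0.5}]}}

```text
t: 7.63
position: [0.4672, -0.1233, 0.107]
orientation: [-3.141, -0.0, 2.68]
ft_force: [-1.5, -1.9, -0.4]
gripper_width: 0.043
grip_force: 1.1
```

```bash
python3 m.py
```

```text
nz [(-126.3, 12), (-59.8, 33), (-15.0, 33)] Fy [-2.34 -1.95] 7.6833
```

The slack is taken up: tangential force is about −2.1 N and the pad force has risen to 1.1 N. I'll back off, lift and measure.

Emit:
{"method": "jog_arm", "body": {"series": [{"travel": [0, -0.006, 0], "rotation": [0, 0, 0], "grip": 0.5}, {"travel": [0, -0.0125, 0], "rotation": [0, 0, 0], "grip": 0.5}, {"travel": [0, -0.0125, 0], "rotation": [0, 0, 0], "grip": 0.5}, {"travel": [0, -0.0125, -0.05], "rotation": [0, 0, 0], "grip": 0.5}, {"travel": [0, -0.0125, -0.09], "rotation": [0, 0, 0], "grip": 0.5}, {"travel": [0.15, -0.0125, -0.1], "rotation": [0, 0, 0], "grip": 0.5}, {"travel": [0.15, -0.0125, -0.1], "rotation": [0, 0, 0], "grip": 0.5}, {"travel": [0.15, -0.0125, -0.1], "rotation": [0, 0, 0], "grip": 0.5}, {"travel": [0.15, -0.0125, -0.1], "rotation": [0, 0, 0], "grip": 0.25}]}}

```text
t: 8.43
position: [0.3508, -0.0757, 0.1876]
orientation: [3.141, -0.003, 2.681]
ft_force: [1.2, -0.2, -0.4]
gripper_width: 0.0319
grip_force: 0.0
```

```bash
python3 m.py; python3 - <<'E'
from h import *
g=optics.grab_frame("top")
print(peaks(g,.039,.046,.081),peaks(g,.024,.034,.083))
im=cv2.resize(g["image"][145:265,200:320],None,fx=5,fy=5,interpolation=cv2.INTER_CUBIC)
cv2.imwrite("pics/c3.png",im[:,:,::-1])
for z in(.08,.105,.128):print(z,cast(g,(260.4,198.4),z))
print(robot.get_state())
E
```

```text
nz [(-126.3, 12), (-59.8, 33), (-12.5, 32)] Fy [0.32 0.85] 8.4833
[(-57.4, 60), (-18.7, 48)] [(-20.2, 35)]
0.08 [ 0.53557371 -0.16455681  0.08      ]
0.105 [ 0.53175421 -0.16603012  0.105     ]
0.128 [ 0.52824027 -0.16738557  0.128     ]
{'t': 8.5333, 'joint_positions': array([-4.01905823e-01, -3.87996908e-01, -3.67295324e-01,  1.58869812e+00,
        6.22855956e-04,  5.97991718e-02]), 'joint_vel': array([-0.00534425,  0.05789189,  0.03682063, -0.02450299, -0.00114916,
        0.00083837]), 'joint_torque': array([ 2.34198477e-01, -1.86023140e+01,  3.15798926e+01,  3.87923112e-01,
        1.45545261e-02,  1.56310183e-03]), 'position': array([ 0.35536968, -0.07814115,  0.18756486]), 'orientation': array([3.14080359e+00, 2.75755918e-03, 2.67988744e+00]), 'ft_force': array([ 0.93320734, -0.67904814, -0.71162369]), 'moment': array([-0.02309477, -0.01489845,  0.01790089]), 'grip_force': 0.0, 'gripper_width': 0.021701257793778822}
```

View pics/c3.png

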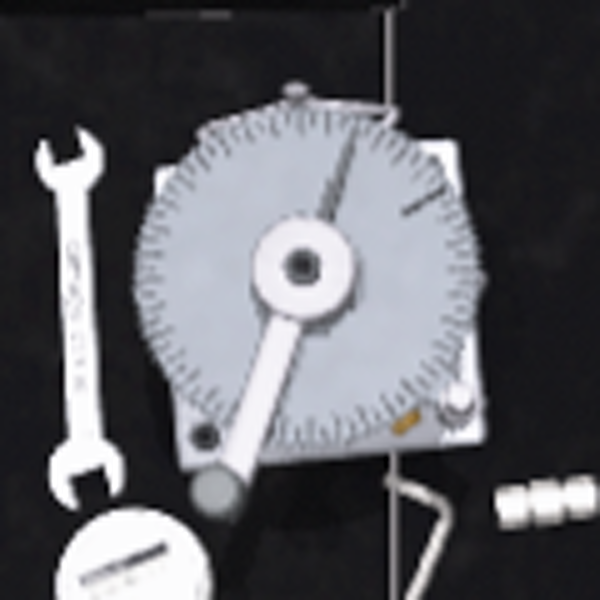

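The picture shows the needle's outer end at crop (355,130), the zero at (445,188), the knob at (217,490) and the pin top at about (460,388). I'll refine the axis with a ring fit and check the pin's radius and angle.

```bash
python3 - <<'E'
import h; from h import *
for n,uv in(("top",(200+309/5,145+272/5)),):
    g=optics.grab_frame("top"); f=optics.grab_frame("scene")
    a=cast(g,uv,.08); print("ringc",a,"hub proj",(proj(g,[a[0],a[1],.102])-[200,145])*5)
    p=cast(g,(200+460/5,145+386/5),.105); print("pin",p)
    for AXc in (h.AX,a[:2],(.5322,-.1661)):
        h.AX=np.array(AXc); d=p[:2]-h.AX
        print(h.AX,"pin r,ang",np.hypot(*d),np.degrees(np.arctan2(d[1],d[0])))
        print(" top nz",peaks(g,.039,.046,.081),"n",peaks(g,.024,.034,.083)," scene",peaks(f,.039,.046,.081),peaks(f,.024,.034,.083))
E
```

```text
ringc [ 0.53382592 -0.16690632  0.08      ] hub proj [305.14649093 262.0966164 ]
pin [ 0.49166605 -0.21718171  0.105     ]
[ 0.5329 -0.166 ] pin r,ang 0.06572522994574442 -128.85625464262694
 top nz [(-57.4, 60), (-18.7, 49)] n [(-20.2, 35)]  scene [(-59.8, 34), (-12.6, 32)] [(-16.4, 19), (49.0, 25)]
[ 0.53382592 -0.16690632] pin r,ang 0.06561303178990563 -129.98248238402078
 top nz [(-57.8, 58), (-17.8, 50)] n [(-18.9, 35)]  scene [(-128.0, 13), (-60.0, 35), (-12.5, 30)] [(-15.0, 19), (51.4, 25)]
[ 0.5322 -0.1661] pin r,ang 0.06520998373299952 -128.43242463374787
 top nz [(-56.5, 59), (-18.2, 48)] n [(-19.4, 35)]  scene [(-58.9, 34), (-12.1, 32)] [(-15.5, 18), (48.4, 25)]
```

Emit:
{"method": "jog_arm", "body": {"series": [{"travel": [-0.229, -0.082, 0], "rotation": [0, 0, -1.0], "grip": 0.3}, {"travel": [-0.229, -0.082, 0], "rotation": [0, 0, -1.0], "grip": 0.3}, {"travel": [-0.229, -0.082, 0], "rotation": [0, 0, -1.0], "grip": 0.3}, {"travel": [-0.229, -0.082, 0], "rotation": [0, 0, -1.0], "grip": 0.3}, {"travel": [-0.229, -0.082, 0], "rotation": [0, 0, -1.0], "grip": 0.3}, {"travel": [-0.229, -0.082, 0], "rotation": [0, 0, -1.0], "grip": 0.3}, {"travel": [-0.229, -0.082, 0], "rotation": [0, 0, -1.0], "grip": 0.3}, {"travel": [-0.229, -0.082, 0], "rotation": [0, 0, -1.0], "grip": 0.3}]}}

```text
t: 9.3
position: [0.4913, -0.2201, 0.1853]
orientation: [3.14, -0.001, -2.819]
ft_force: [-0.6, 0.4, 0.2]
gripper_width: 0.0261
grip_force: 0.0
```

Emit:
{"method": "jog_arm", "body": {"series": [{"travel": [0, 0, 0], "rotation": [0, 0, -0.7], "grip": 0.3}, {"travel": [0, 0, 0], "rotation": [0, 0, -0.7], "grip": 0.3}, {"travel": [0, 0, 0], "rotation": [0, 0, -0.7], "grip": 0.3}, {"travel": [0, 0, 0], "rotation": [0, 0, -0.7], "grip": 0.3}, {"travel": [0, 0, 0], "rotation": [0, 0, -0.7], "grip": 0.3}, {"travel": [0, 0, 0], "rotation": [0, 0, -0.7], "grip": 0.3}, {"travel": [0, 0, 0], "rotation": [0, 0, -0.7], "grip": 0.3}]}}

```text
t: 9.88
position: [0.4907, -0.219, 0.1867]
orientation: [3.141, 0.0, -2.271]
ft_force: [-0.1, -1.0, 0.6]
gripper_width: 0.0255
grip_force: 0.0
```

Emit:
{"method": "jog_arm", "body": {"series": [{"travel": [0, 0, 0.045], "rotation": [0, 0, 0], "grip": 0.3}, {"travel": [0, 0, 0.085], "rotation": [0, 0, 0], "grip": 0.3}, {"travel": [0, 0, 0.105], "rotation": [0, 0, 0], "grip": 0.3}, {"travel": [0, 0, 0.121], "rotation": [0, 0, 0], "grip": 0.3}, {"travel": [0, 0, 0.121], "rotation": [0, 0, 0], "grip": 0.3}, {"travel": [0, 0, 0.121], "rotation": [0, 0, 0], "grip": 0.3}]}}

```text
t: 10.38
position: [0.4898, -0.2185, 0.0894]
orientation: [3.139, -0.0, -2.27]
ft_force: [-0.3, 0.6, 0.9]
gripper_width: 0.0259
grip_force: 0.0
```

```bash
python3 m.py; python3 - <<'E'
from h import *
f=optics.grab_frame("scene")
cv2.imwrite("pics/s2.png",cv2.resize(f["image"][110:270,170:370],None,fx=4,fy=3.75)[:,:,::-1])
E
```

```text
nz [(-126.4, 17), (-104.5, 48), (-82.1, 21), (-46.2, 16), (3.0, 21), (65.5, 32), (93.0, 36)] Fy [0.62 0.74] 10.4333
```

View pics/s2.png

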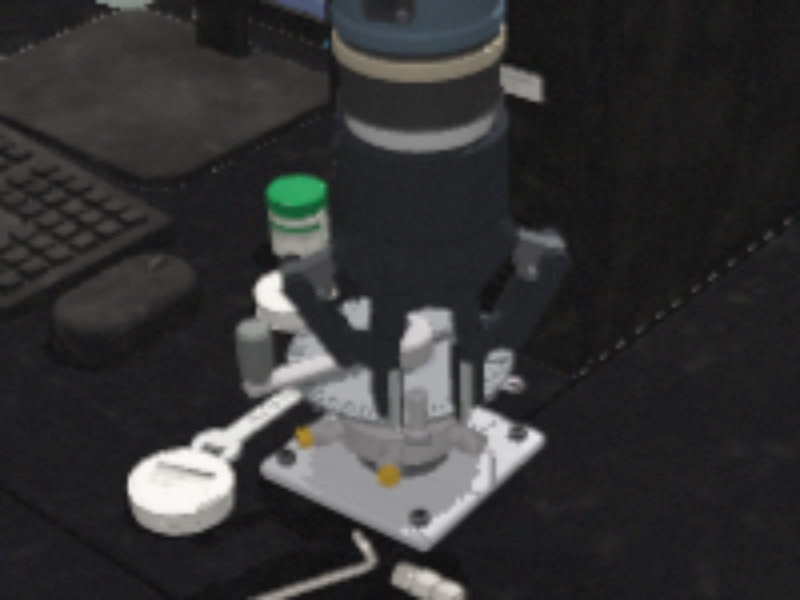

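The pin, at crop (418,405), stands between the fingers. I'll push it counter-clockwise along its arc by about 36°.

Emit:
{"method": "jog_arm", "body": {"series": [{"travel": [0, -0.0099, 0], "rotation": [0, 0, 0], "grip": 0.3}, {"travel": [-0.0015, -0.0187, 0], "rotation": [0, 0, -0.133], "grip": 0.3}, {"travel": [-0.0039, -0.0273, 0], "rotation": [0, 0, -0.267], "grip": 0.3}, {"travel": [-0.0072, -0.0357, 0], "rotation": [0, 0, -0.4], "grip": 0.3}, {"travel": [-0.0114, -0.0436, 0], "rotation": [0, 0, -0.533], "grip": 0.3}, {"travel": [-0.0163, -0.051, 0], "rotation": [0, 0, -0.667], "grip": 0.3}, {"travel": [-0.022, -0.058, 0], "rotation": [0, 0, -0.8], "grip": 0.3}, {"travel": [-0.022, -0.058, 0], "rotation": [0, 0, -0.8], "grip": 0.3}, {"travel": [-0.022, -0.058, 0], "rotation": [0, 0, -0.8], "grip": 0.3}]}}

```text
t: 11.23
position: [0.5384, -0.2359, 0.0913]
orientation: [-3.14, -0.001, -1.643]
ft_force: [-0.8, 0.8, -0.6]
gripper_width: 0.0259
grip_force: 0.0
```

```bash
python3 m.py; python3 - <<'E'
from h import *
f=optics.grab_frame("scene");g=optics.grab_frame("top")
a=cv2.resize(f["image"][160:240,230:320],None,fx=4.4,fy=5)
b=cv2.resize(g["image"][150:250,210:310],None,fx=4,fy=4)
cv2.imwrite("pics/s3.png",np.hstack([a,b])[:,:,::-1])
print(peaks(g,.039,.046,.081),peaks(g,.024,.034,.083))
E
```

```text
nz [(-83.0, 21), (27.1, 31)] Fy [0.86 0.39] 11.2833
[] []
```

View pics/s3.png

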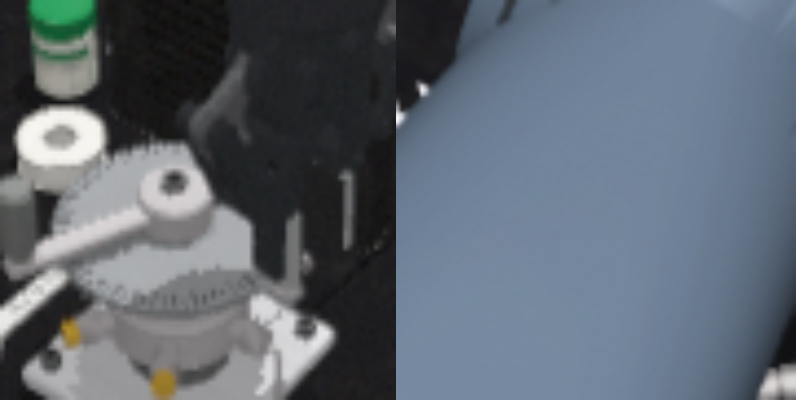

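The arm hides the needle and zero in both views, so I'll back off, lift and look.

Emit:
{"method": "jog_arm", "body": {"series": [{"travel": [0, 0.008, 0], "rotation": [0, 0, 0], "grip": 0.3}, {"travel": [0, 0.008, -0.04], "rotation": [0, 0, 0], "grip": 0.3}, {"travel": [0, 0.008, -0.09], "rotation": [0, 0, 0], "grip": 0.3}, {"travel": [0, 0.06, -0.12], "rotation": [0, 0, 0], "grip": 0.3}, {"travel": [0, 0.25, -0.12], "rotation": [0, 0, 0], "grip": 0.3}, {"travel": [0, 0.25, -0.12], "rotation": [0, 0, 0], "grip": 0.3}, {"travel": [0, 0.25, -0.12], "rotation": [0, 0, 0], "grip": 0.3}, {"travel": [0, 0.25, -0.12], "rotation": [0, 0, 0], "grip": 0.3}, {"travel": [0, 0.25, -0.12], "rotation": [0, 0, 0], "grip": 0.3}]}}

```text
t: 12.13
position: [0.3322, -0.2198, 0.1861]
orientation: [3.138, 0.0, -1.644]
ft_force: [-0.0, 0.3, 0.2]
gripper_width: 0.0258
grip_force: 0.0
```

```bash
sed -i 's/^AX=.*/AX=np.array([.5333,-.1665])/' h.py; python3 m.py; python3 - <<'E'
from h import *
f=optics.grab_frame("scene");g=optics.grab_frame("top")
b=cv2.resize(g["image"][145:265,200:320],None,fx=5,fy=5,interpolation=cv2.INTER_CUBIC)
cv2.imwrite("pics/c4.png",b[:,:,::-1])
print("top",peaks(g,.039,.046,.081),peaks(g,.024,.034,.083)); print("scene",peaks(f,.039,.046,.081),peaks(f,.024,.034,.083)); print(robot.get_state()["position"])
E
```

```text
nz [(-13.5, 45)] Fy [ 0.07 -1.01] 12.1833
top [(-18.2, 50)] [(-19.3, 35)]
scene [(-13.5, 45)] [(-16.4, 19), (50.5, 25)]
[ 0.33763763 -0.22161637  0.1866171 ]
```

View pics/c4.png

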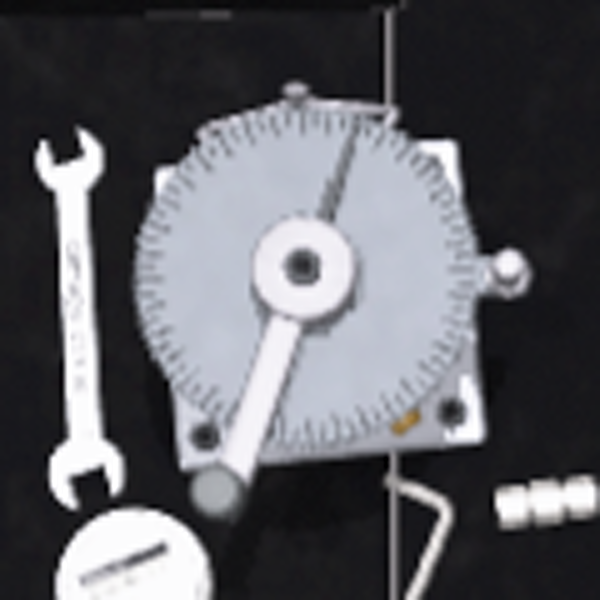

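The zero mark now merges with the needle at crop (350,140), and the pin top is at about (508,262). I'll check the zero through the pin's angle and the widths of the dark profile.

```bash
python3 - <<'E'
from h import *
f=optics.grab_frame("scene");g=optics.grab_frame("top")
for uv in((508,262),(510,266)):
    p=cast(g,(200+uv[0]/5,145+uv[1]/5),.105); d=p[:2]-AX
    print(p,np.hypot(*d),np.degrees(np.arctan2(d[1],d[0]))+72)
for n,im,z in(("s",f,.08),("s",f,.083),("t",g,.08),("t",g,.083)):
  for r in((.027,.034),(.039,.046),(.046,.050)):
    A,v=polar(im,*r,z); k=(A>-32)&(A<0); print(n,z,r,v[k][::2].astype(int))
E
```

```text
[ 0.53221353 -0.23355278  0.105     ] 0.06706158542045074 -18.928290645677606
[ 0.53087892 -0.23418194  0.105     ] 0.0677252315640336 -20.048681225716038
s 0.08 (0.027, 0.034) [170 170 170 170 170 170 170 170 169 168 166 163 159 153 146 138 130 122
 115 109 104 101  98  98 100 103 107 111 115 118 121 125]
s 0.08 (0.039, 0.046) [168 168 167 166 165 164 165 166 168 168 168 165 158 149 137 123 109  96
  85  79  78  82  90 102 112 122 132 142 151 158 162 165]
s 0.08 (0.046, 0.05) [150 153 155 157 154 152 152 154 158 161 160 158 153 145 129 112  95  82
  75  75  81  93 105 117 126 131 134 139 147 157 164 168]
s 0.083 (0.027, 0.034) [170 170 169 168 165 162 158 152 145 137 128 121 114 108 103 100  99  99
 101 105 109 114 119 124 129 134 138 142 147 151 155 158]
s 0.083 (0.039, 0.046) [160 162 164 166 167 167 165 160 152 141 126 112  99  88  80  78  82  90
 101 112 121 130 136 143 151 157 163 166 168 168 167 164]
s 0.083 (0.046, 0.05) [151 149 147 146 149 150 150 150 148 141 129 113  96  82  76  76  80  88
 102 117 127 130 127 124 128 138 150 160 165 166 166 162]
t 0.08 (0.027, 0.034) [195
[... 192 characters left out ...]
9 160 137 125 127 134 146 163
 180 192 195 195 195 194 194 194 194 194 194 194 194 194]
t 0.08 (0.046, 0.05) [195 194 191 185 180 183 191 195 195 194 191 182 162 138 131 141 158 177
 190 193 195 193 191 184 176 183 192 192 192 192 192 190]
t 0.083 (0.027, 0.034) [194 194 194 194 193 190 186 179 168 153 135 120 115 118 121 125 130 136
 143 149 156 167 179 188 192 194 195 195 195 195 194 194]
t 0.083 (0.039, 0.046) [195 195 194 194 194 194 194 194 191 185 173 151 131 125 129 139 153 172
 187 194 195 195 194 194 194 194 194 194 194 194 194 194]
t 0.083 (0.046, 0.05) [195 192 187 179 177 185 193 195 194 193 190 178 156 135 134 147 167 184
 191 193 195 192 188 178 171 182 192 191 190 190 191 189]
```

The ring's 10° ticks lie at −28° and −8°, so the zero is at about −18° and the needle at about −18.5°: aligned. The lever rebounded about 2.4° when let go, so I'll re-seat it gently with a slow release before the counter-clockwise sweep. First I'll return above the knob.

Emit:
{"method": "jog_arm", "body": {"series": [{"travel": [-0.111, -0.142, 0], "rotation": [0, 0, 1.0], "grip": 0.5}, {"travel": [-0.111, -0.142, 0], "rotation": [0, 0, 1.0], "grip": 0.5}, {"travel": [-0.111, -0.142, 0], "rotation": [0, 0, 1.0], "grip": 0.5}, {"travel": [-0.111, -0.142, 0], "rotation": [0, 0, 1.0], "grip": 0.5}, {"travel": [-0.111, -0.142, 0], "rotation": [0, 0, 1.0], "grip": 0.5}, {"travel": [-0.111, -0.142, 0], "rotation": [0, 0, 1.0], "grip": 0.5}, {"travel": [-0.111, -0.142, 0], "rotation": [0, 0, 1.0], "grip": 0.5}]}}

```text
t: 12.97
position: [0.4589, -0.1395, 0.1855]
orientation: [3.14, -0.0, -2.428]
ft_force: [-0.8, -0.0, -0.6]
gripper_width: 0.0429
grip_force: 0.0
```

Emit:
{"method": "jog_arm", "body": {"series": [{"travel": [0, 0, 0], "rotation": [0, 0, 1.0], "grip": 0.5}, {"travel": [0, 0, 0], "rotation": [0, 0, 1.0], "grip": 0.5}, {"travel": [0, 0, 0], "rotation": [0, 0, 1.0], "grip": 0.5}, {"travel": [0, 0, 0], "rotation": [0, 0, 1.0], "grip": 0.5}, {"travel": [0, 0, 0], "rotation": [0, 0, 1.0], "grip": 0.5}, {"travel": [0, 0, 0], "rotation": [0, 0, 1.0], "grip": 0.5}, {"travel": [0, 0, 0], "rotation": [0, 0, 1.0], "grip": 0.5}]}}

```text
t: 13.55
position: [0.4583, -0.1403, 0.1857]
orientation: [3.141, -0.001, 3.069]
ft_force: [-0.5, 0.1, 1.6]
gripper_width: 0.0427
grip_force: 0.0
```

Emit:
{"method": "jog_arm", "body": {"series": [{"travel": [0, 0, 0], "rotation": [0, 0, 0.32], "grip": 0.5}, {"travel": [0, 0, 0], "rotation": [0, 0, 0.32], "grip": 0.5}, {"travel": [0, 0, 0], "rotation": [0, 0, 0.32], "grip": 0.5}, {"travel": [0, 0, 0], "rotation": [0, 0, 0.32], "grip": 0.5}]}}

```text
t: 13.88
position: [0.458, -0.1404, 0.1859]
orientation: [3.141, -0.001, 2.825]
ft_force: [-1.1, 0.1, -0.2]
gripper_width: 0.0426
grip_force: 0.0
```

Emit:
{"method": "jog_arm", "body": {"series": [{"travel": [0, 0, 0.05], "rotation": [0, 0, 0], "grip": 0.5}, {"travel": [0, 0, 0.0985], "rotation": [0, 0, 0], "grip": 0.5}, {"travel": [0, 0, 0.0985], "rotation": [0, 0, 0], "grip": 0.5}, {"travel": [0, 0.006, 0.0985], "rotation": [0, 0, 0.05], "grip": 0.5}, {"travel": [-0.0028, 0.013, 0.0985], "rotation": [0, 0, 0.1], "grip": 0.5}, {"travel": [-0.0028, 0.0165, 0.0985], "rotation": [0, 0, 0.1], "grip": 0.5}, {"travel": [-0.0028, 0.0165, 0.0985], "rotation": [0, 0, 0.1], "grip": 0.5}, {"travel": [-0.0028, 0.0165, 0.0985], "rotation": [0, 0, 0.1], "grip": 0.5}]}}

```text
t: 14.55
position: [0.4645, -0.1291, 0.1091]
orientation: [-3.141, 0.002, 2.745]
ft_force: [0.3, -0.1, -0.1]
gripper_width: 0.0427
grip_force: 0.0
```

```bash
python3 m.py
```

```text
nz [(-13.5, 46)] Fy [0.04 0.9 ] 14.6
```

Emit:
{"method": "jog_arm", "body": {"series": [{"travel": [-0.0004, 0.0022, 0], "rotation": [0, 0, 0.028], "grip": 0.5}, {"travel": [-0.0004, 0.0022, 0], "rotation": [0, 0, 0.028], "grip": 0.5}, {"travel": [-0.0006, 0.0034, 0], "rotation": [0, 0, 0.042], "grip": 0.5}, {"travel": [-0.0006, 0.0034, 0], "rotation": [0, 0, 0.042], "grip": 0.5}, {"travel": [-0.0006, 0.0034, 0], "rotation": [0, 0, 0.042], "grip": 0.5}]}}

```text
t: 15.02
position: [0.465, -0.1266, 0.1076]
orientation: [-3.142, 0.0, 2.71]
ft_force: [0.2, 0.0, -0.8]
gripper_width: 0.0427
grip_force: 0.0
```

```bash
python3 m.py
```

```text
nz [(-13.5, 45)] Fy [ 0.11 -0.01] 15.0667
```

Emit:
{"method": "jog_arm", "body": {"series": [{"travel": [-0.0002, 0.0011, 0], "rotation": [0, 0, 0.014], "grip": 0.5}, {"travel": [-0.0004, 0.0022, 0], "rotation": [0, 0, 0.028], "grip": 0.5}, {"travel": [-0.0004, 0.0022, 0], "rotation": [0, 0, 0.028], "grip": 0.5}, {"travel": [-0.0004, 0.0022, 0], "rotation": [0, 0, 0.028], "grip": 0.5}]}}

```text
t: 15.4
position: [0.4658, -0.1252, 0.1074]
orientation: [-3.141, -0.0, 2.687]
ft_force: [-0.7, -0.4, -0.3]
gripper_width: 0.0428
grip_force: 0.6
```

```bash
python3 m.py
```

```text
nz [(-13.6, 44)] Fy [-0.72  0.02] 15.45
```

Emit:
{"method": "jog_arm", "body": {"series": [{"travel": [-0.0001, 0.0006, 0], "rotation": [0, 0, 0.008], "grip": 0.5}, {"travel": [-0.0002, 0.0012, 0], "rotation": [0, 0, 0.016], "grip": 0.5}, {"travel": [-0.0002, 0.0012, 0], "rotation": [0, 0, 0.016], "grip": 0.5}, {"travel": [-0.0002, 0.0012, 0], "rotation": [0, 0, 0.016], "grip": 0.5}]}}

```text
t: 15.78
position: [0.4663, -0.1243, 0.1074]
orientation: [-3.141, -0.0, 2.675]
ft_force: [-1.7, -0.8, 1.4]
gripper_width: 0.0427
grip_force: 0.9
```

```bash
python3 m.py; python3 m.py
```

```text
nz [(-14.0, 39)] Fy [-1.46 -1.92] 15.8333
nz [(-14.0, 39)] Fy [-1.92 -1.45] 15.8833
```

Re-seated: about 1.7 N with the needle only about 0.5–1° further on. I'll release slowly and shift over so the other finger makes contact.

Emit:
{"method": "jog_arm", "body": {"series": [{"travel": [0, -0.0004, 0], "rotation": [0, 0, 0], "grip": 0.5}, {"travel": [0, -0.0008, 0], "rotation": [0, 0, 0], "grip": 0.5}, {"travel": [0, -0.0012, 0], "rotation": [0, 0, 0], "grip": 0.5}, {"travel": [0, -0.0016, 0], "rotation": [0, 0, 0], "grip": 0.5}, {"travel": [0, -0.002, 0], "rotation": [0, 0, 0], "grip": 0.5}, {"travel": [0, -0.003, 0], "rotation": [0, 0, 0], "grip": 0.5}, {"travel": [0, -0.012, 0], "rotation": [0, 0, 0], "grip": 0.5}, {"travel": [0, -0.02, 0], "rotation": [0, 0, 0], "grip": 0.5}, {"travel": [0, -0.0275, 0], "rotation": [0, 0, 0], "grip": 0.5}, {"travel": [0, -0.0275, 0], "rotation": [0, 0, 0], "grip": 0.5}]}}

```text
t: 16.72
position: [0.4561, -0.145, 0.1075]
orientation: [-3.141, 0.0, 2.673]
ft_force: [-0.3, 0.6, 0.6]
gripper_width: 0.0429
grip_force: 0.0
```

```bash
python3 m.py
```

```text
nz [(-13.5, 45)] Fy [0.37 1.02] 16.7667
```

Emit:
{"method": "jog_arm", "body": {"series": [{"travel": [-0.0006, -0.0035, 0], "rotation": [0, 0, -0.044], "grip": 0.5}, {"travel": [-0.0013, -0.0069, 0], "rotation": [0, 0, -0.089], "grip": 0.5}, {"travel": [-0.0021, -0.0104, 0], "rotation": [0, 0, -0.133], "grip": 0.5}, {"travel": [-0.0031, -0.0138, 0], "rotation": [0, 0, -0.178], "grip": 0.5}, {"travel": [-0.0042, -0.0171, 0], "rotation": [0, 0, -0.222], "grip": 0.5}, {"travel": [-0.0054, -0.0204, 0], "rotation": [0, 0, -0.267], "grip": 0.5}, {"travel": [-0.0054, -0.0204, 0], "rotation": [0, 0, -0.267], "grip": 0.5}, {"travel": [-0.0054, -0.0204, 0], "rotation": [0, 0, -0.267], "grip": 0.5}]}}

```text
t: 17.43
position: [0.4531, -0.1604, 0.1075]
orientation: [3.141, 0.0, 2.883]
ft_force: [-0.1, 0.7, -0.5]
gripper_width: 0.0429
grip_force: 0.0
```

```bash
python3 m.py
```

```text
nz [(-16.4, 19), (-3.4, 28), (78.5, 30)] Fy [ 0.67 -0.29] 17.4833
```

Emit:
{"method": "jog_arm", "body": {"series": [{"travel": [-0.0006, -0.0035, 0], "rotation": [0, 0, -0.044], "grip": 0.5}, {"travel": [-0.0013, -0.0069, 0], "rotation": [0, 0, -0.089], "grip": 0.5}, {"travel": [-0.0021, -0.0104, 0], "rotation": [0, 0, -0.133], "grip": 0.5}, {"travel": [-0.0031, -0.0138, 0], "rotation": [0, 0, -0.178], "grip": 0.5}, {"travel": [-0.0031, -0.0138, 0], "rotation": [0, 0, -0.178], "grip": 0.5}, {"travel": [-0.0031, -0.0138, 0], "rotation": [0, 0, -0.178], "grip": 0.5}]}}

```text
t: 17.98
position: [0.4527, -0.1716, 0.1074]
orientation: [3.142, -0.0, 3.023]
ft_force: [-0.2, 0.5, -0.2]
gripper_width: 0.0422
grip_force: 0.0
```

```bash
python3 m.py
```

```text
nz [(-15.9, 27), (5.1, 37), (52.2, 50)] Fy [ 0.44 -0.19] 18.0333
```

Emit:
{"method": "jog_arm", "body": {"series": [{"travel": [-0.0004, -0.0022, 0], "rotation": [0, 0, -0.028], "grip": 0.5}, {"travel": [-0.00076, -0.0043, 0], "rotation": [0, 0, -0.055], "grip": 0.5}, {"travel": [-0.00076, -0.0043, 0], "rotation": [0, 0, -0.055], "grip": 0.5}, {"travel": [-0.00076, -0.0043, 0], "rotation": [0, 0, -0.055], "grip": 0.5}]}}

```text
t: 18.37
position: [0.4529, -0.1751, 0.1074]
orientation: [-3.142, -0.0, 3.067]
ft_force: [0.9, -0.0, -0.5]
gripper_width: 0.0428
grip_force: 0.0
```

```bash
python3 m.py
```

```text
nz [(-15.6, 26), (7.5, 40), (45.3, 43), (85.5, 18)] Fy [0.03 0.51] 18.4167
```

Emit:
{"method": "jog_arm", "body": {"series": [{"travel": [-0.0004, -0.0022, 0], "rotation": [0, 0, -0.028], "grip": 0.5}, {"travel": [-0.00076, -0.0043, 0], "rotation": [0, 0, -0.055], "grip": 0.5}, {"travel": [-0.00076, -0.0043, 0], "rotation": [0, 0, -0.055], "grip": 0.5}, {"travel": [-0.00076, -0.0043, 0], "rotation": [0, 0, -0.055], "grip": 0.5}]}}

```text
t: 18.75
position: [0.4532, -0.1788, 0.1075]
orientation: [-3.141, -0.0, 3.11]
ft_force: [-0.9, 0.3, -0.6]
gripper_width: 0.0425
grip_force: 0.0
```

```bash
python3 m.py
```

```text
nz [(-15.9, 26), (10.4, 39), (37.5, 51), (80.5, 28)] Fy [0.26 0.11] 18.8
```

Emit:
{"method": "jog_arm", "body": {"series": [{"travel": [-0.0004, -0.0022, 0], "rotation": [0, 0, -0.028], "grip": 0.5}, {"travel": [-0.00076, -0.0043, 0], "rotation": [0, 0, -0.055], "grip": 0.5}, {"travel": [-0.00076, -0.0043, 0], "rotation": [0, 0, -0.055], "grip": 0.5}, {"travel": [-0.00076, -0.0043, 0], "rotation": [0, 0, -0.055], "grip": 0.5}]}}

```text
t: 19.13
position: [0.4538, -0.1823, 0.1075]
orientation: [-3.141, -0.0, -3.129]
ft_force: [0.2, 0.6, 0.2]
gripper_width: 0.0427
grip_force: 0.0
```

```bash
python3 m.py
```

```text
nz [(-15.9, 27), (12.9, 40), (30.6, 43), (75.5, 29), (93.6, 22)] Fy [ 0.64 -1.  ] 19.1833
```

Emit:
{"method": "jog_arm", "body": {"series": [{"travel": [-0.0004, -0.0022, 0], "rotation": [0, 0, -0.028], "grip": 0.5}, {"travel": [-0.00076, -0.0043, 0], "rotation": [0, 0, -0.055], "grip": 0.5}, {"travel": [-0.00076, -0.0043, 0], "rotation": [0, 0, -0.055], "grip": 0.5}, {"travel": [-0.00076, -0.0043, 0], "rotation": [0, 0, -0.055], "grip": 0.5}]}}

```text
t: 19.52
position: [0.4544, -0.1858, 0.1075]
orientation: [-3.141, -0.0, -3.086]
ft_force: [-0.0, -0.6, 0.5]
gripper_width: 0.0427
grip_force: 0.0
```

```bash
python3 m.py
```

```text
nz [(-15.9, 27), (13.6, 16), (23.4, 28), (70.2, 19), (86.6, 14), (96.9, 19)] Fy [-0.6  -0.08] 19.5667
```

Emit:
{"method": "jog_arm", "body": {"series": [{"travel": [-0.0004, -0.0022, 0], "rotation": [0, 0, -0.028], "grip": 0.5}, {"travel": [-0.00076, -0.0043, 0], "rotation": [0, 0, -0.055], "grip": 0.5}, {"travel": [-0.00076, -0.0043, 0], "rotation": [0, 0, -0.055], "grip": 0.5}, {"travel": [-0.00076, -0.0043, 0], "rotation": [0, 0, -0.055], "grip": 0.5}]}}

```text
t: 19.9
position: [0.4552, -0.1891, 0.1074]
orientation: [-3.141, -0.0, -3.043]
ft_force: [0.1, 1.0, 0.4]
gripper_width: 0.0431
grip_force: 0.0
```

```bash
python3 m.py
```

```text
nz [(-15.9, 27), (17.0, 44), (91.9, 31)] Fy [0.95 0.06] 19.95
```

Emit:
{"method": "jog_arm", "body": {"series": [{"travel": [-0.0004, -0.0022, 0], "rotation": [0, 0, -0.028], "grip": 0.5}, {"travel": [-0.00076, -0.0043, 0], "rotation": [0, 0, -0.055], "grip": 0.5}, {"travel": [-0.00076, -0.0043, 0], "rotation": [0, 0, -0.055], "grip": 0.5}, {"travel": [-0.00076, -0.0043, 0], "rotation": [0, 0, -0.055], "grip": 0.5}]}}

```text
t: 20.28
position: [0.4562, -0.1925, 0.1074]
orientation: [-3.141, -0.0, -3.0]
ft_force: [0.4, -0.4, 0.8]
gripper_width: 0.0423
grip_force: 0.0
```

```bash
python3 m.py
```

```text
nz [(-15.6, 27), (11.0, 40), (36.0, 29), (49.7, 23), (87.5, 32)] Fy [-0.49  0.5 ] 20.3333
```

Emit:
{"method": "jog_arm", "body": {"series": [{"travel": [-0.0004, -0.0022, 0], "rotation": [0, 0, -0.028], "grip": 0.5}, {"travel": [-0.00076, -0.0043, 0], "rotation": [0, 0, -0.055], "grip": 0.5}, {"travel": [-0.00076, -0.0043, 0], "rotation": [0, 0, -0.055], "grip": 0.5}, {"travel": [-0.00076, -0.0043, 0], "rotation": [0, 0, -0.055], "grip": 0.5}]}}

```text
t: 20.67
position: [0.4573, -0.1958, 0.1075]
orientation: [-3.141, -0.0, -2.956]
ft_force: [-1.3, -0.2, -0.1]
gripper_width: 0.0429
grip_force: 0.0
```

```bash
python3 m.py
```

```text
nz [(-15.9, 26), (4.1, 36), (28.4, 35), (43.3, 36), (82.4, 32)] Fy [0.03 0.59] 20.7167
```

Emit:
{"method": "jog_arm", "body": {"series": [{"travel": [-0.0004, -0.0022, 0], "rotation": [0, 0, -0.028], "grip": 0.5}, {"travel": [-0.00076, -0.0043, 0], "rotation": [0, 0, -0.055], "grip": 0.5}, {"travel": [-0.00076, -0.0043, 0], "rotation": [0, 0, -0.055], "grip": 0.5}, {"travel": [-0.00076, -0.0043, 0], "rotation": [0, 0, -0.055], "grip": 0.5}]}}

```text
t: 21.05
position: [0.4585, -0.1991, 0.1075]
orientation: [-3.141, -0.0, -2.913]
ft_force: [0.8, -0.1, 0.1]
gripper_width: 0.0428
grip_force: 0.0
```

```bash
python3 m.py
```

```text
nz [(-16.5, 15), (-1.9, 32), (21.9, 31), (37.7, 36), (75.4, 32)] Fy [-0.26  0.28] 21.1
```

Emit:
{"method": "jog_arm", "body": {"series": [{"travel": [-0.0004, -0.0022, 0], "rotation": [0, 0, -0.028], "grip": 0.5}, {"travel": [-0.00076, -0.0043, 0], "rotation": [0, 0, -0.055], "grip": 0.5}, {"travel": [-0.00076, -0.0043, 0], "rotation": [0, 0, -0.055], "grip": 0.5}, {"travel": [-0.00076, -0.0043, 0], "rotation": [0, 0, -0.055], "grip": 0.5}]}}

```text
t: 21.43
position: [0.4599, -0.2023, 0.1075]
orientation: [-3.141, -0.0, -2.87]
ft_force: [0.1, 0.3, 0.3]
gripper_width: 0.0425
grip_force: 0.0
```

```bash
python3 m.py
```

```text
nz [(-9.0, 23), (13.3, 35), (31.4, 28), (68.5, 36)] Fy [ 0.28 -0.34] 21.4833
```

Emit:
{"method": "jog_arm", "body": {"series": [{"travel": [-0.0004, -0.0022, 0], "rotation": [0, 0, -0.028], "grip": 0.5}, {"travel": [-0.00076, -0.0043, 0], "rotation": [0, 0, -0.055], "grip": 0.5}, {"travel": [-0.00076, -0.0043, 0], "rotation": [0, 0, -0.055], "grip": 0.5}, {"travel": [-0.00076, -0.0043, 0], "rotation": [0, 0, -0.055], "grip": 0.5}]}}

```text
t: 21.82
position: [0.4614, -0.2055, 0.1075]
orientation: [-3.141, -0.0, -2.827]
ft_force: [0.5, -0.3, 0.1]
gripper_width: 0.0425
grip_force: 0.0
```

```bash
python3 m.py
```

```text
nz [(-124.2, 35), (-15.9, 25), (5.5, 32), (26.0, 35), (61.5, 38)] Fy [-0.49 -0.05] 21.8667
```

Emit:
{"method": "jog_arm", "body": {"series": [{"travel": [-0.0004, -0.0022, 0], "rotation": [0, 0, -0.028], "grip": 0.5}, {"travel": [-0.00076, -0.0043, 0], "rotation": [0, 0, -0.055], "grip": 0.5}, {"travel": [-0.00076, -0.0043, 0], "rotation": [0, 0, -0.055], "grip": 0.5}, {"travel": [-0.00076, -0.0043, 0], "rotation": [0, 0, -0.055], "grip": 0.5}]}}

```text
t: 22.2
position: [0.463, -0.2086, 0.1074]
orientation: [-3.141, -0.0, -2.784]
ft_force: [-0.5, -0.1, 0.1]
gripper_width: 0.0425
grip_force: 0.0
```

```bash
python3 m.py
```

```text
nz [(-123.9, 27), (-119.1, 31), (-23.0, 19), (-2.5, 28), (19.6, 30), (54.9, 39)] Fy [ 0.07 -0.07] 22.25
```

Emit:
{"method": "jog_arm", "body": {"series": [{"travel": [-0.0004, -0.0022, 0], "rotation": [0, 0, -0.028], "grip": 0.5}, {"travel": [-0.00076, -0.0043, 0], "rotation": [0, 0, -0.055], "grip": 0.5}, {"travel": [-0.00076, -0.0043, 0], "rotation": [0, 0, -0.055], "grip": 0.5}, {"travel": [-0.00076, -0.0043, 0], "rotation": [0, 0, -0.055], "grip": 0.5}]}}

```text
t: 22.58
position: [0.4649, -0.2115, 0.1075]
orientation: [-3.141, -0.0, -2.74]
ft_force: [0.3, 0.4, 0.7]
gripper_width: 0.0427
grip_force: 0.0
```

```bash
python3 m.py
```

```text
nz [(-118.8, 24), (-113.0, 26), (-28.6, 15), (-9.1, 31), (13.9, 21), (47.8, 42)] Fy [ 0.22 -0.16] 22.6333
```

Emit:
{"method": "jog_arm", "body": {"series": [{"travel": [-0.0004, -0.0022, 0], "rotation": [0, 0, -0.028], "grip": 0.5}, {"travel": [-0.00076, -0.0043, 0], "rotation": [0, 0, -0.055], "grip": 0.5}, {"travel": [-0.00076, -0.0043, 0], "rotation": [0, 0, -0.055], "grip": 0.5}, {"travel": [-0.00076, -0.0043, 0], "rotation": [0, 0, -0.055], "grip": 0.5}]}}

```text
t: 22.97
position: [0.4668, -0.2145, 0.1075]
orientation: [-3.141, -0.0, -2.697]
ft_force: [-0.1, 0.8, -0.7]
gripper_width: 0.0427
grip_force: 0.0
```

```bash
python3 m.py
```

```text
nz [(-125.9, 27), (-110.5, 25), (-104.1, 20), (-12.7, 19), (5.2, 19), (40.2, 35), (98.6, 32)] Fy [ 0.81 -1.34] 23.0167
```

Emit:
{"method": "jog_arm", "body": {"series": [{"travel": [-0.0004, -0.0022, 0], "rotation": [0, 0, -0.028], "grip": 0.5}, {"travel": [-0.00076, -0.0043, 0], "rotation": [0, 0, -0.055], "grip": 0.5}, {"travel": [-0.00076, -0.0043, 0], "rotation": [0, 0, -0.055], "grip": 0.5}, {"travel": [-0.00076, -0.0043, 0], "rotation": [0, 0, -0.055], "grip": 0.5}]}}

```text
t: 23.35
position: [0.4688, -0.2173, 0.1074]
orientation: [-3.141, -0.0, -2.654]
ft_force: [0.0, 0.3, 0.4]
gripper_width: 0.0427
grip_force: 0.0
```

```bash
python3 m.py; python3 - <<'E'
from h import *
f=optics.grab_frame("scene")
cv2.imwrite("pics/s4.png",cv2.resize(f["image"][110:270,170:370],None,fx=4,fy=3.75)[:,:,::-1])
E
```

```text
nz [(-119.8, 28), (-103.5, 23), (-98.1, 23), (-51.1, 31), (33.5, 33), (95.6, 25)] Fy [ 0.22 -0.9 ] 23.4
```

View pics/s4.png

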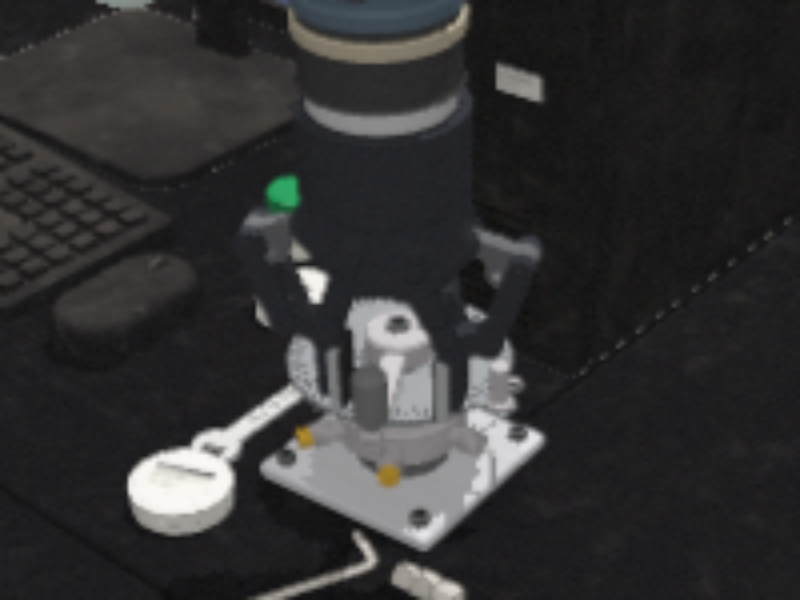

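The knob, at crop (370,397), is still being carried by the left finger, and the pin at (500,390) is clear. Continuing.

Emit:
{"method": "jog_arm", "body": {"series": [{"travel": [-0.0004, -0.0022, 0], "rotation": [0, 0, -0.028], "grip": 0.5}, {"travel": [-0.00076, -0.0043, 0], "rotation": [0, 0, -0.055], "grip": 0.5}, {"travel": [-0.00076, -0.0043, 0], "rotation": [0, 0, -0.055], "grip": 0.5}, {"travel": [-0.00076, -0.0043, 0], "rotation": [0, 0, -0.055], "grip": 0.5}]}}

```text
t: 23.78
position: [0.4709, -0.2197, 0.1074]
orientation: [3.141, 0.0, -2.611]
ft_force: [0.1, 1.4, 0.3]
gripper_width: 0.043
grip_force: 0.6
```

```bash
python3 m.py
```

```text
nz [(-113.5, 24), (-97.9, 19), (-90.5, 21), (-46.5, 25), (25.5, 32), (40.7, 20), (90.2, 24)] Fy [1.17 1.77] 23.8333
```

The rotor resists counter-clockwise (about 1.5 N, pad 0.6 N). I'll release slowly, lift and retreat.

Emit:
{"method": "jog_arm", "body": {"series": [{"travel": [0, 0.0004, 0], "rotation": [0, 0, 0], "grip": 0.5}, {"travel": [0, 0.0008, 0], "rotation": [0, 0, 0], "grip": 0.5}, {"travel": [0, 0.0012, 0], "rotation": [0, 0, 0], "grip": 0.5}, {"travel": [0, 0.0016, 0], "rotation": [0, 0, 0], "grip": 0.5}, {"travel": [0, 0.002, 0], "rotation": [0, 0, 0], "grip": 0.5}, {"travel": [0, 0.003, 0], "rotation": [0, 0, 0], "grip": 0.5}, {"travel": [0, 0.014, 0], "rotation": [0, 0, 0], "grip": 0.5}, {"travel": [0, 0.014, 0], "rotation": [0, 0, 0], "grip": 0.5}, {"travel": [0, 0.014, -0.05], "rotation": [0, 0, 0], "grip": 0.5}, {"travel": [0, 0.014, -0.1], "rotation": [0, 0, 0], "grip": 0.5}]}}

```text
t: 24.67
position: [0.4614, -0.2077, 0.1831]
orientation: [3.131, -0.006, -2.61]
ft_force: [0.5, -0.1, 0.6]
gripper_width: 0.0429
grip_force: 0.0
```

Emit:
{"method": "jog_arm", "body": {"series": [{"travel": [0, 0, -0.02], "rotation": [0, 0, 0], "grip": 0.5}, {"travel": [0.16, 0, -0.02], "rotation": [0, 0, 0], "grip": 0.5}, {"travel": [0.16, 0, -0.02], "rotation": [0, 0, 0], "grip": 0.5}, {"travel": [0.16, 0, -0.02], "rotation": [0, 0, 0], "grip": 0.5}, {"travel": [0.16, 0, -0.02], "rotation": [0, 0, 0], "grip": 0.5}, {"travel": [0.16, 0, -0.02], "rotation": [0, 0, 0], "grip": 0.5}]}}

```text
t: 25.17
position: [0.3533, -0.2761, 0.2038]
orientation: [-3.141, 0.0, -2.615]
ft_force: [1.5, 0.6, -1.0]
gripper_width: 0.0432
grip_force: 0.0
```

```bash
python3 m.py; python3 - <<'E'
from h import *
g=optics.grab_frame("top")
b=cv2.resize(g["image"][145:265,200:320],None,fx=5,fy=5,interpolation=cv2.INTER_CUBIC)
cv2.imwrite("pics/c5.png",b[:,:,::-1])
print("top",peaks(g,.039,.046,.081),peaks(g,.024,.034,.083)); print(robot.get_state()["position"])
E
```

```text
nz [(-15.9, 27), (19.6, 40), (96.0, 23)] Fy [-0.21  0.77] 25.2167
top [(-17.1, 64), (34.6, 45)] [(35.0, 29)]
[ 0.35513692 -0.27489484  0.20357422]
```

View pics/c5.png

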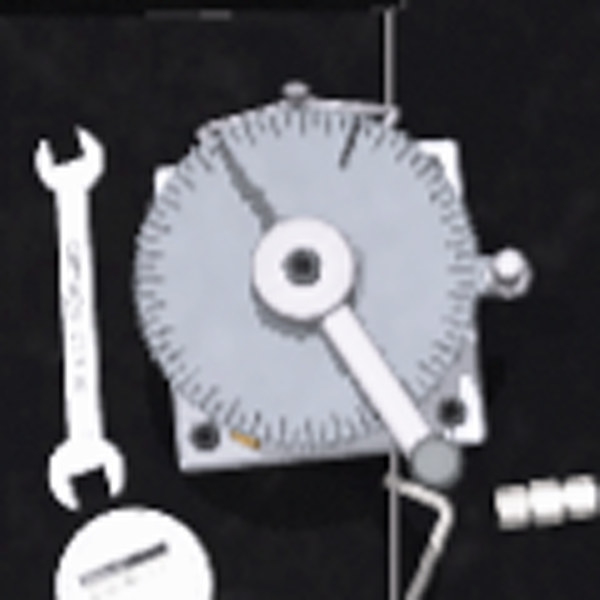

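The final picture shows the zero line at crop (350,140), about −17° and where the needle stood at the clockwise end. The needle is at about (215,135), or +35°, so it shows about 52° of free play. The gripper is clear, so I'm handing in.

```bash
python3 -c "
from station import robot
print(robot.finish_job())"
```

```text
the job is handed in; nothing more can be done
None
```

I've handed the job in, but it returned no verdict: the needle shows about 52° of free play on the ring, the zero stands within about 2° of where the needle stood at the clockwise end, and the rotor was never pushed harder than about 2 N at the knob (it holds to about 6 N).

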